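Load the charging station and hold its recessed reset

ROBOT

A 7-joint arm with a two-finger parallel gripper is mounted at the origin on the work surface. World frame = base frame: x ahead of the robot, y to its left, z up, the work surface at z = 0. Lengths are in m, angles in rad, forces in N, time in s.
With the tool pointing down it reaches from about 0.425 to 0.95 m from the base axis. Payload 16.7 kg.
Tool frame: the origin (TCP) lies on the front face of the gripper's body, between the roots of the fingers; the fingertips stand 97 mm ahead of it and the grasp point (between the pads) lies 78 mm ahead of it; z points along the fingers, y is the line along which they close (so a half turn about z gives the same grasp; the last joint's range is limited). The gripper opens to 94 mm and grips with 3 to 60 N. Pads are 16 mm wide; open, the fingers measure 119 mm over their backs; the gripper's body (75 mm by 177 mm) begins 78 mm behind the grasp point.
Start: joints at [-0.149, 0.426, 0.074, 1.606, -0.034, 1.111, -0.067], TCP at [0.675, -0, 0.303] pointing down, gripper open.
Joint ranges: [-2.85, 2.85], [-0.5, 2.14], [-1.23, 1.37], [0.21, 2.46], [-1.02, 4.16], [0.16, 2.05], [-2.73, 2.73]. Speed limits (rad/s): [1.89, 1.89, 2.39, 2.39, 3.01, 3.01, 3.01].

INTERFACE

Orientations are given as a unit quaternion [x, y, z, w].
In Python, from cell import bot gives the robot as it stands.
- The arm moves only by the tool apply_moves, never from a script. Its argument "plan" is a list of rows, each a list of 7 numbers: the turn, a rotation vector about the world's x, y, z in rad, then the shift along the world's x, y, z in cm, then the closure, from 0 (fully open) to 1 (shut). A call has 1 to 8 rows; each row is the pose to reach, as a shift and turn from the pose commanded when the call began; what a row does not reach only later rows make up. A row lasts 1/8 s, in which the tool goes at most 62.5 mm and 10.7 degrees, less where a joint would pass 70% of its speed; a pose out of reach is approached as far as the arm can. A call with a gripper value outside its range is refused whole. The fingers move at their own pace and stop on an object; the grip force is fixed at half the most. Time passes only in rows, so rows that repeat a pose let the fingers close. It gives the time, the measured TCP pose, the force, the opening and the grip force at its end, in the units of the state.
- bot.get_state(): the state, without advancing time (a new reading comes with each control period).
- bot.camera(name): name is "scene" or "side" or "wrist"; returns the picture (480x640x3 uint8, blue, green, red); there is no depth.
- bot.camera_info(name): a dict with "fx", "fy", "cx", "cy" (pixels), "R" (3x3) and "t" (3): a world point X has camera coordinates R X + t. Camera axes: x right, y down, z forward; pixel columns grow to the right and rows downward; lengths in m; the calibration is good to about 2 mm. The wrist camera is an equidistant fisheye: a pixel r from the principal point sees the ray r / f radians off the axis. A picture is of the moment at which its call begins: read the wrist's pose just before it. camera_info takes no time and is no camera call; for the wrist camera it gives the pose at the moment of the call.
- bot.sign_off(): hands the job in; it is judged then, once.
The state is a dict: "t": time; "q": joint angles; "qvel": joint speeds; "joint_torque": joint torques, N m; "tcp_pos": TCP position; "eef_rot": TCP orientation; "ft_force": force on the tool from outside, world axes, zero at the start; "moment": the same for the moment, N m; "finger_gap": finger opening in m; "grasp_force": force on a finger pad.
Only numpy, scipy, OpenCV 4.12 (cv2) and the standard library are available. Lean on these libraries where they do the work, as an engineer would, in place of code of your own. Each camera call takes 0.05 s, during which the arm holds its last target. There are 200 camera calls.

TASK

Stand the two loose battery packs in the two empty bays of the charging station, one in each, lowered in gently, not dropped, until they are fully seated, and let go. Then draw the red-sleeved pin punch from its wooden block, put its pin down the yellow-ringed hole and hold the recessed reset button fully down, so that the charger checks all its packs afresh: finish while still gripping the punch upright and holding the button down. Leave the pack already charging, the blue punch, the screw jar and the glue bottle where they are.

Things in the scene. Friction and masses are not known exactly. Their poses are not given: they have to be found in the camera images.
- charger: three-bay battery charger screwed to the bench (fixed): grey and black case 150 mm (its x) by 240 mm (its y), flat deck 75 mm above the bench. Origin: centre of its underside; x runs from its control strip (-x edge) to its bays (+x edge), z up; the row of bays runs along y. Its lamps are only for show. Low screw lugs reach 143 mm from the centre along +y and -y
- bay0 (a point): empty charging bay, an open-topped pocket 52 mm (charger x) by 42 mm (charger y), 45 mm deep below the deck. The point is the middle of the pocket's flat floor, 30 mm above the bench; axes as the charger's. Bay centres are 62 mm apart along charger y: bay0 at +y, bay1 in the middle, bay2 at -y
- bay1 (a point): the middle charging bay, same pocket as bay0, already holding pack_c
- bay2 (a point): empty charging bay, same pocket as bay0, at the -y end of the row
- reset_hole (a point): centre of the mouth of the reset hole at deck level (75 mm above the bench): a round hole, 14 mm across, going straight down, ringed by a 26 mm yellow bezel, in the control strip of the charger (charger x -46 mm, y -75 mm)
- reset_top (a point): centre of the top of the red reset button, 11 mm across, recessed 22 mm below the deck inside the reset hole (53 mm above the bench when not pressed). It moves down with the button
- reset (a joint): travel of the sprung reset button, in m: 0 released, 0.005 fully down (5 mm, straight down). It starts to move at about 2.5 N, needs about 5 N to go fully down, and springs back when let go
- pack_a: loose battery pack: a stick 46 mm (its x) by 36 mm (its y) by 100 mm tall, black with an orange top third, 0.25 kg, standing upright on the bench. Origin: centre of its underside, z up. Its contacts are in its underside; it fits a bay either way round with its x along the charger's x, 3 mm free on each side. Seated, 55 mm of it shows above the deck
- pack_b: second loose battery pack, the same as pack_a
- pack_c: third battery pack, the same as pack_a, already seated in the middle bay (bay1); it stays there
- block: hardwood punch block, fixed, 60 mm (its x) by 130 mm (its y) by 75 mm tall, with two upright holes 34 mm either side of the middle along its y, one punch in each; which punch stands in which hole varies. Origin: centre of its underside
- punch: pin punch standing point down in the block: 150 mm long, round; a bare steel pin 6 mm across and 45 mm long, then a body 13 mm across and 105 mm long with a RED sleeve. The lower 70 mm sits in the hole with 0.6 mm play around; the top 80 mm stands free above the block. Origin: centre of the tip; z runs up along the punch. 0.115 kg, centre of mass 91 mm from the tip
- punch_tip (a point): centre of the flat tip of the pin punch's pin (5 mm above the bench while in the block)
- punch_grip (a point): point on the axis of the pin punch 105 mm from the tip, on the red sleeve, a good place to grip it (110 mm above the bench while in the block, 35 mm above the block's top)
- centre_punch: bystander: centre punch with a BLUE sleeve, same 13 mm body, standing in the other hole of the block, 125 mm long, its head as high as the pin punch's. Origin at its tip
- jar: bystander: pale, cloudy glass screw jar with a metal lid, 72 mm across, 96 mm tall. Origin: centre of its underside
- glue: bystander: yellow glue bottle, 52 mm across, 135 mm tall. Origin: centre of its underside
Not all that is in view belongs to the job. What is shaped like the pack_a but green, purple or turquoise is not meant.

How it is judged:
By the outcome, as a careful person would: the job done as asked, in the order asked, and still so for the second after the job is handed in, while the arm keeps its last pose, push and grip.
It also fails if it takes over 72 s, if anything falls off the work surface, if the arm or the gripper's body presses on something with over 40 N, if the wrist force passes 120 N, or if a joint passes its speed limit or range.

## Working session

There is one attempt and no reset: what is moved stays moved. The work goes in short steps, Python scripts to look and compute and a tool call to move; the robot and the scene stay as the last step left them, time stands still between calls to the robot, and variables do not carry over. Pictures are saved under pics/ and viewed, at most 10 in all, crops included, and the job is handed in when it is done.

Besides the shell and the picture viewer there is one more tool, called as name(argument=value, ...) on one line, values as JSON. apply_moves: Moves the arm, as the interface text tells. Its arguments: {"type":"object","properties":{"plan":{"type":"array"}},"required":["plan"]}

```bash
mkdir -p pics; python3 - <<'E'
from cell import bot
import cv2,json
for n in("scene","side","wrist"):
    i=bot.camera_info(n); print(n,{k:(v.tolist() if hasattr(v,'tolist') else v) for k,v in i.items()})
    cv2.imwrite(f"pics/{n}0.png",bot.camera(n))
s=bot.get_state();print(s['tcp_pos'],s['eef_rot'],s['finger_gap'],s['t'])
E
```

```text
scene {'fx': 588.7758090318798, 'fy': 588.7758090318798, 'cx': 317.28023175945094, 'cy': 236.08321097840354, 'R': [[0.4018898643471297, 0.9155023849652606, -0.018436921054373223], [0.6427711358742445, -0.29639136280313827, -0.7063974992471531], [-0.6521731394514643, 0.2720432744594468, -0.7075751924703146]], 't': [-0.221099349600669, -0.31500338802151473, 1.7257316330182269]}
side {'fx': 503.5593896927071, 'fy': 503.5593896927071, 'cx': 317.6490240746632, 'cy': 238.88884718726266, 'R': [[0.7621143966657216, -0.6472840272868073, -0.0143190228093537], [-0.4404423205677702, -0.5021144426187768, -0.7442389728887573], [0.4745442114784676, 0.5735019394326463, -0.6677599245382075]], 't': [-0.472034989986787, 0.34822830710685215, 0.8259005120778921]}
wrist {'fx': 371.64829954431775, 'fy': 371.64829954431775, 'cx': 319.0463192169537, 'cy': 242.66084596817535, 'R': [[0.9999994032744063, 0.0004966958762035336, -0.0009730077287839767], [0.0007248452371073746, -0.9680405991585772, 0.25079248987975533], [-0.0008173433892519202, -0.25079304550547554, -0.968040381531615]], 't': [-0.6740750629816654, -0.027111047264753895, 0.39060186109850303]}
[ 6.74774437e-01 -1.99522679e-05  3.02155570e-01] [ 7.07115691e-01  7.07097713e-01 -3.60804174e-04 -3.06301255e-04] 0.09422320691282884 0.15
```

View pics/scene0.png

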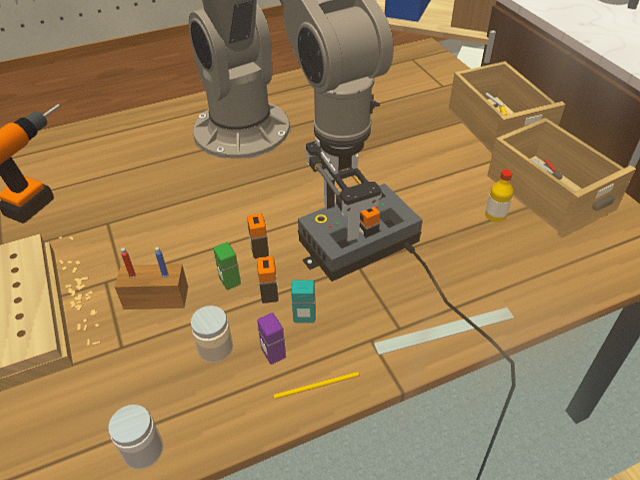

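View pics/side0.png

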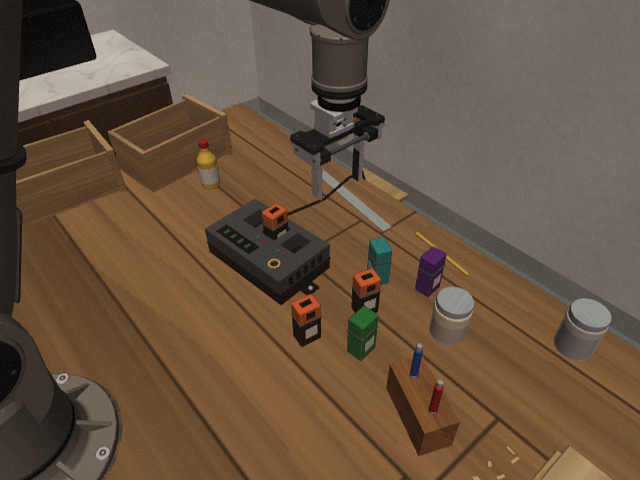

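View pics/wrist0.png

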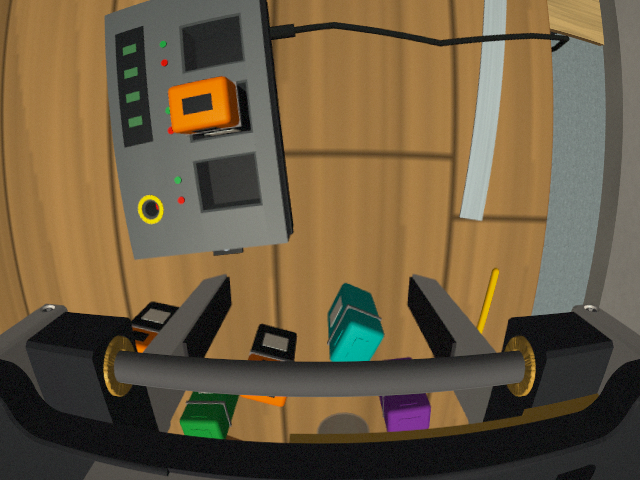

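```bash
cat > h.py <<'E'
import numpy as np,cv2
from scipy.optimize import minimize,least_squares
def proj(i,X):
    c=np.atleast_2d(X)@np.array(i['R']).T+np.array(i['t'])
    if i.get('fish'):
        rho=np.hypot(c[:,0],c[:,1]);th=np.arctan2(rho,c[:,2]);k=th/np.maximum(rho,1e-9)
        return np.c_[i['cx']+i['fx']*k*c[:,0],i['cy']+i['fy']*k*c[:,1]]
    return np.c_[i['cx']+i['fx']*c[:,0]/c[:,2],i['cy']+i['fy']*c[:,1]/c[:,2]]
def ray(i,uv,z):  # pixel -> world point at height z
    x,y=(uv[0]-i['cx'])/i['fx'],(uv[1]-i['cy'])/i['fy']
    if i.get('fish'):
        r=np.hypot(x,y);s=np.sin(r)/max(r,1e-9);d=np.array([x*s,y*s,np.cos(r)])
    else: d=np.array([x,y,1.])
    R=np.array(i['R']);C=-R.T@np.array(i['t']);d=R.T@d
    return C+d*(z-C[2])/d[2]
def info(bot,n):
    i=dict(bot.camera_info(n)); i['fish']=n=='wrist'; return i
def rot(a): return np.array([[np.cos(a),-np.sin(a)],[np.sin(a),np.cos(a)]])
def box(p,sx,sy,z0,z1):
    q=np.array([[a*sx/2,b*sy/2] for a in(-1,1) for b in(-1,1)])@rot(p[2]).T+p[:2]
    return np.r_[np.c_[q,[z0]*4],np.c_[q,[z1]*4]]
def mask(im,lo,hi):
    m=cv2.inRange(cv2.cvtColor(im,cv2.COLOR_BGR2HSV),lo,hi)
    return cv2.morphologyEx(m,cv2.MORPH_OPEN,np.ones((2,2),np.uint8))
def blobs(m,amin=30):
    n,l,s,c=cv2.connectedComponentsWithStats(m)
    return [(c[k].round(1).tolist(),s[k].tolist(),l==k) for k in range(1,n) if s[k][4]>amin]
E
python3 - <<'E'
from h import *
from cell import bot
im={n:cv2.imread(f'pics/{n}0.png') for n in('scene','side','wrist')}
w=im['wrist'];cv2.imwrite('pics/c1.png',cv2.resize(w[0:266,95:305],None,fx=2.25,fy=2.25,interpolation=cv2.INTER_CUBIC))
for n in im:
    for nm,lo,hi in(('or',(5,190,120),(14,255,255)),('red',(175,150,60),(180,255,255)),('red2',(0,190,60),(4,255,255)),('blue',(105,130,60),(125,255,255)),('green',(50,120,40),(75,255,255)),('purp',(130,90,40),(160,255,255)),('turq',(80,100,60),(95,255,255)),('yel',(22,190,150),(32,255,255))):
        for c,s,_ in blobs(mask(im[n],lo,hi)): print(n,nm,c,s)
E
```

```text
scene or [12.5, 142.0] [0, 126, 29, 35, 494]
scene or [551.2, 166.2] [547, 161, 9, 11, 34]
scene or [24.0, 197.0] [0, 184, 44, 24, 213]
scene or [372.1, 220.6] [364, 214, 17, 14, 151]
scene or [258.7, 232.6] [251, 227, 16, 12, 114]
scene or [267.8, 277.6] [260, 273, 16, 10, 138]
scene blue [403.6, 9.4] [386, 0, 36, 22, 675]
scene green [224.4, 252.5] [215, 244, 21, 18, 261]
scene purp [270.9, 328.0] [259, 314, 25, 31, 480]
scene purp [276.2, 353.5] [267, 342, 19, 23, 205]
scene turq [303.3, 291.7] [293, 281, 22, 22, 461]
scene turq [304.9, 313.9] [294, 306, 22, 17, 224]
scene yel [503.8, 110.9] [501, 108, 6, 8, 31]
scene yel [502.5, 191.8] [492, 181, 22, 22, 362]
scene yel [494.6, 219.1] [488, 216, 15, 7, 49]
scene yel [316.7, 385.7] [275, 373, 85, 26, 329]
side or [274.7, 212.6] [263, 205, 24, 16, 176]
side or [367.6, 279.1] [354, 270, 27, 19, 264]
side or [306.4, 305.8] [293, 295, 28, 22, 303]
side red2 [203.9, 143.5] [200, 140, 9, 8, 54]
side red2 [436.9, 400.2] [431, 388, 13, 25, 165]
side blue [417.4, 364.0] [413, 352, 10, 25, 143]
side green [363.9, 322.3] [350, 307, 29, 33, 60
[... 224 characters left out ...]
 [376, 265, 15, 20, 200]
wrist or [209.5, 80.4] [197, 78, 26, 6, 53]
wrist or [213.3, 114.8] [173, 78, 59, 56, 308]
wrist or [141.6, 346.4] [137, 344, 11, 5, 35]
wrist red2 [164.7, 63.5] [162, 61, 6, 6, 32]
wrist red2 [181.7, 200.7] [179, 198, 6, 6, 31]
wrist green [163.4, 44.8] [161, 42, 6, 7, 35]
wrist green [178.4, 180.9] [176, 178, 6, 7, 36]
wrist green [218.2, 400.7] [191, 393, 48, 27, 449]
wrist green [205.6, 422.0] [181, 405, 49, 35, 1456]
wrist purp [407.5, 413.2] [385, 395, 47, 38, 1596]
wrist turq [353.8, 302.6] [330, 285, 48, 52, 803]
wrist turq [356.6, 338.7] [331, 310, 54, 53, 2123]
wrist yel [151.3, 209.9] [139, 196, 26, 29, 281]
wrist yel [488.9, 300.8] [478, 270, 22, 64, 387]
```

View pics/c1.png

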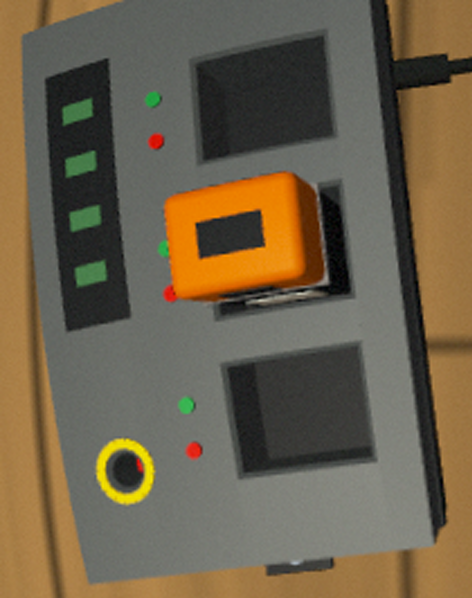

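```bash
python3 - <<'E'
from h import *
from cell import bot
I={n:info(bot,n) for n in('scene','side','wrist')}
im={n:cv2.imread(f'pics/{n}0.png') for n in I}
c=np.array([[22,35],[90,583],[435,545],[191,59],[327,30],[336,136],[201,165],[222,365],[360,342],[376,461],[240,478],[125,471]])/2.25+[94.7,-.3]
W=np.array([ray(I['wrist'],p,.075)[:2] for p in c])
def model(p):
    b=p[3];q=[[-.075,.12],[-.075,-.12],[.075,-.12]]
    for y in(.062,-.062): q+=[[b-.026,y+.021],[b+.026,y+.021],[b+.026,y-.021],[b-.026,y-.021]]
    q+=[[-.046,-.075]]
    return np.array(q)@rot(p[2]).T+p[:2]
r=least_squares(lambda p:(model(p)-W).ravel(),[.55,.1,.1,.03])
print('charger',r.x,'res mm',(r.fun.reshape(-1,2)*1000).round(1).tolist())
P=r.x;R=rot(P[2])
for n,q in(('bay0',[P[3],.062]),('bay1',[P[3],0]),('bay2',[P[3],-.062]),('hole',[-.046,-.075])): print(n,(R@q+P[:2]).round(4))
# check pack_c in scene/side prediction & ring
def hulls(n,seed,lo=(3,175,70),hi=(17,255,255),rad=26):
    m=mask(im[n],lo,hi); d=np.zeros_like(m);cv2.circle(d,tuple(int(v) for v in seed),rad,255,-1);m&=d
    b=max(blobs(m,10),key=lambda b:b[1][4])[2].astype(np.uint8)
    pts=cv2.findNonZero(b);o=np.zeros_like(m);cv2.fillConvexPoly(o,cv2.convexHull(pts),1);return o
def fit(seeds,z0,z1,sx,sy,p0s,**k):
    H={n:hulls(n,s,**k) for n,s in seeds.items()}
    def cost(p):
        t=0
        for n,h in H.items():
            uv=proj(I[n],box(p,sx,sy,z0,z1)); o=np.zeros(h.shape,np.uint8)
            hl=cv2.convexHull(((uv+.5)*16-8).astype(np.int32)); 
            big=np.zeros((480,640),np.uint8);cv2.fillConvexPoly(big,hl,255,cv2.LINE_AA,4)
            f=big/255.; t+=1-np.minimum(f,h).sum()/np.maximum(f,h).sum()
        return t/len(H)
    best=None
    for p0 in p0s:
        s=minimize(cost,p0,method='Nelder-Mead',options=dict(initial_simplex=[p0,np.add(p0,[.01,0,0]),np.add(p0,[0,.01,0]),np.add(p0,[0,0,.3])],xatol=1e-5,fatol=1e-5))
        if best is None or s.fun<best.fun: best=s
    return best.x.round(4),round(best.fun,3)
def tri(seeds):
    g=least_squares(lambda X:np.concatenate([proj(I[n],X)[0]-s for n,s in seeds.items()]),[.6,0,.09]);return g.x,abs(g.fun).max()
for nm,sd in(('c',dict(scene=(372,221),side=(274,213))),('a',dict(scene=(258,225),side=(306,306))),('b',dict(scene=(267,270),side=(367,279)))):
    X,e=tri(sd); print(nm,X.round(3),e.round(1),fit(sd,.067,.1,.046,.036,[[X[0],X[1],a] for a in(-1,-.5,0,.5,1,1.5)]) if nm!='c' else fit(sd,.097,.13,.046,.036,[[X[0],X[1],a] for a in(-.3,.1,.4)]))
sd={'scene':(224,255),'side':(363,330)};X,e=tri(sd);print('green~',X.round(3),e)
sd={'scene':(303,297),'side':(380,255)};X,e=tri(sd);print('turq~',X.round(3),e)
m=mask(im['scene'],(0,150,50),(6,255,255))
print([b[:2] for b in blobs(m,15) if b[0][0]<200]); print([b[:2] for b in blobs(mask(im['scene'],(100,90,40),(125,255,255)),10) if b[0][0]<200 ])
E
```

```text
charger [0.55947073 0.10297237 0.11232642 0.0298988 ] res mm [[0.1, 0.1], [-0.6, -0.6], [-0.1, -0.4], [1.6, -1.4], [-1.4, -1.4], [-1.2, 0.9], [0.5, 1.9], [1.6, -0.8], [-1.0, -1.6], [-1.4, 1.6], [1.2, 1.6], [0.6, 0.1]]
bay0 [0.5822 0.1679]
bay1 [0.5892 0.1063]
bay2 [0.5961 0.0447]
hole [0.5222 0.0233]
c [0.599 0.116 0.105] 2.4 (array([ 0.5925,  0.1104, -0.4119]), np.float64(0.33))
a [ 0.493 -0.117  0.087] 0.1 (array([ 0.4919, -0.1192, -0.2412]), np.float64(0.18))
b [ 0.627 -0.144  0.087] 0.6 (array([ 0.6228, -0.1443, -0.2829]), np.float64(0.204))
green~ [ 0.541 -0.216  0.076] 1.5777769162015147
turq~ [ 0.71  -0.099  0.068] 0.381296977429713
[([128.1, 263.6], [125, 259, 7, 10, 34])]
[([161.4, 264.1], [157, 254, 9, 22, 74])]
```

apply_moves(plan=[[0,0,0,-3,-6,0,0],[0,0,0,-6,-11,0,0],[0,0,0,-9,-17,0,0],[0,0,0,-11,-22,0,0],[0,0,0,-11,-22,0,0],[0,0,0,-11,-22,0,0]])

```text
t: 0.9
tcp_pos: [0.5651, -0.2197, 0.3025]
eef_rot: [0.707, 0.707, 0.0, -0.0]
ft_force: [0.0, 0.8, -0.7]
finger_gap: 0.0942
grasp_force: 0.0
```

```bash
python3 - <<'E'
from h import *
from cell import bot
import pickle
i=info(bot,'wrist');w=bot.camera('wrist');pickle.dump(i,open('i1.pkl','wb'));cv2.imwrite('pics/w1.png',w)
s=bot.get_state();print(s['tcp_pos'],s['t'])
I={n:info(bot,n) for n in('scene','side')}
for nm,sd in(('red',dict(scene=(128.1,263.6),side=(436.9,400.2))),('blue',dict(scene=(161.4,264.1),side=(417.4,364)))):
    g=least_squares(lambda X:np.concatenate([proj(I[n],X)[0]-p for n,p in sd.items()]),[.6,0,.09]);print(nm,g.x,g.fun)
E
```

```text
[ 0.56541135 -0.21896543  0.30251663] 0.95
red [ 0.51311417 -0.40549201  0.10999117] [-0.79203843  0.52745158 -0.57693719 -0.37826804]
blue [ 0.54092047 -0.34285033  0.10800346] [-0.49504849  0.36793271 -0.39152135 -0.27787073]
```

View pics/w1.png

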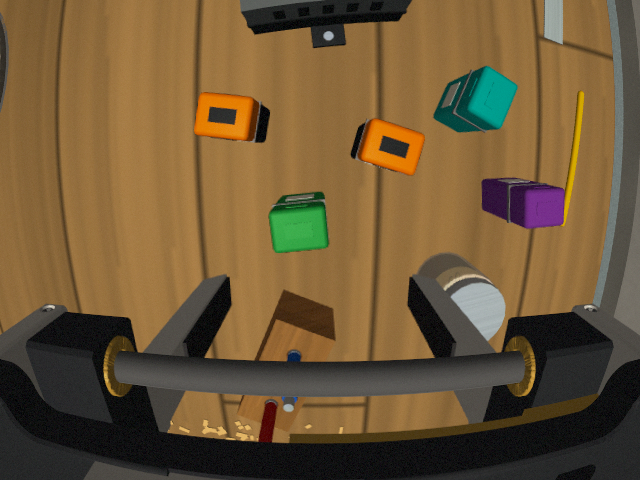

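```bash
cat > fitp.py <<'E'
from h import *
def fitw(im,i,seed,z0,z1,p0,lo=(3,175,70),hi=(17,255,255),rad=45,sz=(.046,.036)):
    m=mask(im,lo,hi);d=np.zeros_like(m);cv2.circle(d,seed,rad,255,-1);m&=d
    b=max(blobs(m,10),key=lambda b:b[1][4])[2].astype(np.uint8)
    h=np.zeros_like(m);cv2.fillConvexPoly(h,cv2.convexHull(cv2.findNonZero(b)),1)
    def cost(p):
        g=np.zeros(m.shape,np.uint8);uv=proj(i,box(p,*sz,z0,z1))
        cv2.fillConvexPoly(g,cv2.convexHull((uv*16).astype(np.int32)),255,cv2.LINE_AA,4);f=g/255.
        return 1-np.minimum(f,h).sum()/np.maximum(f,h).sum()
    r=[minimize(cost,[*p0,a],method='Nelder-Mead',options=dict(initial_simplex=np.array([*p0,a])+[[0,0,0],[.01,0,0],[0,.01,0],[0,0,.3]],xatol=1e-5,fatol=1e-5)) for a in(-.8,-.4,0,.4,.8)]
    r=min(r,key=lambda s:s.fun);return r.x.round(4),round(r.fun,3)
E
python3 - <<'E'
from fitp import *
import pickle
i=pickle.load(open('i1.pkl','rb'));w=cv2.imread('pics/w1.png')
print('a',fitw(w,i,(226,116),.067,.1,(.492,-.119)))
print('b',fitw(w,i,(392,146),.067,.1,(.625,-.144)))
G=dict(lo=(45,80,30),hi=(80,255,255))
print('green',fitw(w,i,(298,225),.0,.1,(.541,-.216),**G))
print('turq',fitw(w,i,(480,100),.0,.1,(.71,-.1),lo=(78,80,30),hi=(97,255,255),rad=60))
for uv,z in(((293,356),.155),((271,404),.155),((289,407),.155)): print(ray(i,uv,z))
E
```

```text
a (array([ 0.49  , -0.1205, -0.1413]), np.float64(0.1))
b (array([ 0.6227, -0.1458, -0.2747]), np.float64(0.091))
green (array([ 0.5492, -0.2108,  0.1189]), np.float64(0.227))
turq (array([ 0.713 , -0.0961,  0.8593]), np.float64(0.384))
[ 0.54602279 -0.29122506  0.155     ]
[ 0.52726953 -0.33710265  0.155     ]
[ 0.54128654 -0.33968304  0.155     ]
```

apply_moves(plan=[[0,0,-0.14,3,4,-2,0],[0,0,-0.275,5.8,7.4,-4,0],[0,0,-0.275,5.8,7.4,-8,0],[0,0,-0.275,5.8,7.4,-11.5,0.1],[0,0,-0.275,5.8,7.4,-14.5,0.2],[0,0,-0.275,5.8,7.4,-14.5,0.3],[0,0,-0.275,5.8,7.4,-14.5,0.4]])

```text
t: 1.82
tcp_pos: [0.6237, -0.1453, 0.1587]
eef_rot: [0.797, 0.604, 0.0, 0.0]
ft_force: [0.5, -0.2, 0.1]
finger_gap: 0.0596
grasp_force: 0.0
```

apply_moves(plan=[[0,0,0,0,0,0,0.5],[0,0,0,0,0,0,0.7],[0,0,0,0,0,0,1],[0,0,0,0,0,0,1],[0,0,0,0,0,0,1]])

```text
t: 2.45
tcp_pos: [0.6235, -0.146, 0.1589]
eef_rot: [0.797, 0.603, 0.001, 0.0]
ft_force: [-1.7, 0.7, 6.7]
finger_gap: 0.046
grasp_force: 29.9
```

apply_moves(plan=[[0,0,0,0,0,2,1],[0,0,0,0,0,7,1],[0,0,0.1,-0.5,3,12,1],[0,0,0.2,-1.5,8,15,1],[0,0,0.3,-2.5,14,16,1],[0,0,0.387,-3.5,20,16,1],[0,0,0.387,-4.1,26,16,1],[0,0,0.387,-4.1,31,16,1]])

```text
t: 3.45
tcp_pos: [0.5812, 0.1661, 0.3195]
eef_rot: [0.666, 0.746, 0.001, 0.0]
ft_force: [1.7, -0.3, -1.9]
finger_gap: 0.0458
grasp_force: 29.9
```

apply_moves(plan=[[0,0,0,0,0.4,-2,1],[0,0,0,0,0.4,-5,1],[0,0,0,0,0.4,-6.5,1],[0,0,0,0,0.4,-6.5,1],[0,0,0,0,0.4,-6.5,1]])

```text
t: 4.08
tcp_pos: [0.5825, 0.1679, 0.254]
eef_rot: [0.667, 0.745, 0.001, 0.0]
ft_force: [-0.2, -0.1, -1.8]
finger_gap: 0.0458
grasp_force: 29.9
```

```bash
python3 - <<'E'
from h import *
from cell import bot
s=bot.get_state();print(s['tcp_pos'],s['eef_rot'],s['ft_force'])
S=bot.camera('scene');D=bot.camera('side');W=bot.camera('wrist')
for n,m in(('S2',S),('D2',D),('W2',W)):cv2.imwrite(f'pics/{n}.png',m)
a=cv2.resize(S[130:290,280:440],(400,400),interpolation=2);b=cv2.resize(D[130:290,190:350],(400,400),interpolation=2)
cv2.imwrite('pics/m2.png',np.hstack([a,b]))
E
```

```text
[0.58248021 0.16791259 0.25396704] [6.66597392e-01 7.45417608e-01 6.23381989e-04 3.43598011e-04] [-0.23404911 -0.05027697 -1.83904707]
```

View pics/m2.png

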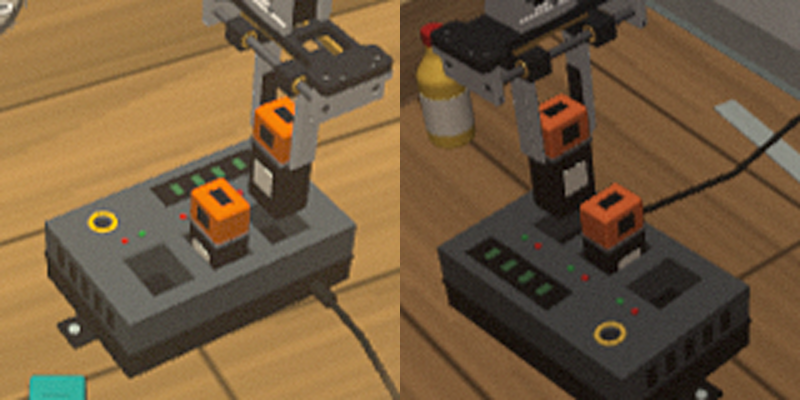

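View pics/W2.png

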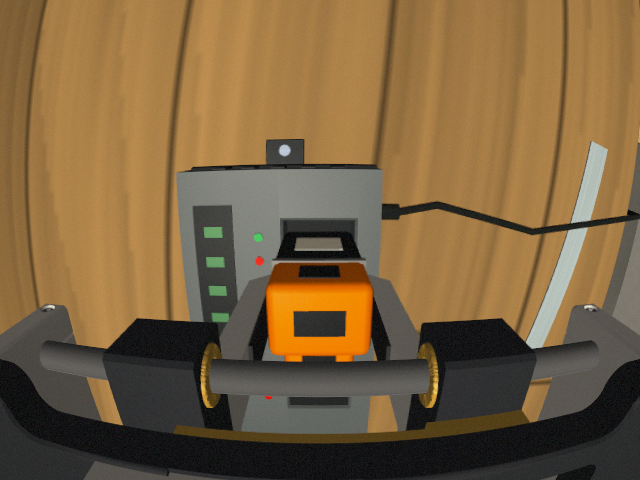

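```bash
python3 - <<'E'
from h import *
from cell import bot
i=info(bot,'wrist');w=cv2.imread('pics/W2.png')
g=cv2.cvtColor(w,cv2.COLOR_BGR2GRAY)
print('col320',g[208:268,320].tolist());print('row228',g[228,270:370].tolist());print('row240',g[240,270:370].tolist())
P=np.array([.55947,.10297]);R=rot(.11233)
for uv,z in(((319.5,218),.075),((319.5,219.5),.075),((319.5,232.5),.096),((319.5,234),.096),((285,234),.096),((353,234),.096),((280,222),.075),((358,222),.075)):
    print(uv,z,((ray(i,uv,z)[:2]-P)@R*1000-[29.9,62]).round(1))
E
```

```text
col320 [134, 134, 133, 134, 133, 132, 133, 133, 132, 127, 95, 83, 61, 49, 49, 53, 52, 43, 53, 49, 49, 48, 50, 38, 18, 12, 13, 8, 7, 53, 91, 107, 109, 109, 109, 108, 108, 107, 106, 108, 122, 139, 119, 14, 15, 9, 16, 20, 10, 23, 30, 50, 84, 148, 126, 70, 60, 35, 18, 9]
row228 [132, 133, 132, 133, 134, 134, 133, 131, 134, 134, 93, 75, 76, 52, 37, 37, 33, 44, 51, 53, 52, 50, 49, 47, 50, 47, 48, 50, 49, 51, 44, 50, 47, 48, 47, 50, 50, 54, 49, 48, 50, 48, 48, 50, 46, 47, 53, 51, 49, 52, 49, 48, 49, 51, 50, 48, 50, 46, 44, 47, 45, 48, 51, 50, 47, 46, 45, 49, 47, 48, 46, 51, 47, 41, 48, 46, 48, 50, 51, 46, 46, 41, 40, 43, 59, 88, 90, 97, 121, 121, 119, 121, 120, 119, 121, 119, 120, 119, 117, 117]
row240 [132, 130, 129, 132, 133, 131, 134, 131, 135, 132, 110, 77, 40, 9, 6, 10, 8, 12, 8, 13, 15, 12, 9, 18, 16, 15, 84, 105, 107, 106, 111, 108, 107, 110, 111, 107, 108, 109, 109, 107, 104, 108, 108, 106, 110, 106, 104, 105, 109, 107, 109, 108, 109, 106, 107, 108, 110, 108, 108, 107, 107, 110, 110, 108, 109, 110, 107, 106, 107, 111, 78, 16, 17, 7, 18, 0, 14, 15, 5, 13, 19, 8, 7, 18, 57, 88, 90, 106, 120, 120, 121, 117, 119, 119, 121, 121, 120, 119, 116, 115]
(319.5, 218) 0.075 [ 0.3 22.8]
(319.5, 219.5) 0.075 [ 0.3 21.7]
(319.5, 232.5) 0.096 [ 0.2 17. ]
(319.5, 234) 0.096 [ 0.2 16. ]
(285, 234) 0.096 [-22.7  16. ]
(353, 234) 0.096 [22.5 16. ]
(280, 222) 0.075 [-28.1  20. ]
(358, 222) 0.075 [27.9 20. ]
```

apply_moves(plan=[[0,0,0,0,0.08,0,1],[0,0,0,0,0.08,-1,1],[0,0,0,0,0.08,-1.8,1],[0,0,0,0,0.08,-2.4,1],[0,0,0,0,0.08,-3,1],[0,0,0,0,0.08,-3.6,1],[0,0,0,0,0.08,-3.6,1]])

```text
t: 5.1
tcp_pos: [0.5818, 0.1687, 0.2161]
eef_rot: [0.666, 0.746, -0.0, -0.0]
ft_force: [0.1, 0.6, -1.7]
finger_gap: 0.0457
grasp_force: 29.9
```

apply_moves(plan=[[0,0,0,0,0,-0.6,1],[0,0,0,0,0,-1.2,1],[0,0,0,0,0,-1.8,1],[0,0,0,0,0,-2.3,1],[0,0,0,0,0,-2.6,1],[0,0,0,0,0,-2.7,1],[0,0,0,0,0,-2.7,1]])

```text
t: 5.98
tcp_pos: [0.582, 0.1688, 0.1897]
eef_rot: [0.666, 0.746, 0.0, -0.0]
ft_force: [-0.1, -0.3, -2.2]
finger_gap: 0.0461
grasp_force: 29.9
```

apply_moves(plan=[[0,0,0,0,0,-0.05,1],[0,0,0,0,0,-0.1,1],[0,0,0,0,0,-0.15,1],[0,0,0,0,0,-0.2,1],[0,0,0,0,0,-0.2,1]])

```text
t: 6.6
tcp_pos: [0.5819, 0.1689, 0.1887]
eef_rot: [0.666, 0.746, 0.0, -0.0]
ft_force: [-6.9, -1.7, 14.8]
finger_gap: 0.0462
grasp_force: 30.0
```

apply_moves(plan=[[0,0,0,0,0,0.1,0.7],[0,0,0,0,0,0.1,0.4],[0,0,0,0,0,0.1,0.2],[0,0,0,0,0,1,0.2],[0,0,0,0,0,5,0.2],[0,0,0,0,0,10,0.2],[0,0,0,0,0,12,0.2]])

```text
t: 7.48
tcp_pos: [0.5827, 0.169, 0.3114]
eef_rot: [0.666, 0.746, 0.002, 0.001]
ft_force: [-0.4, 0.1, -0.0]
finger_gap: 0.0752
grasp_force: 0.0
```

apply_moves(plan=[[0,0,-0.05,-2,-5,0,0.2],[0,0,-0.1,-4,-11,0,0.2],[0,0,-0.18,-6,-17,0,0.2],[0,0,-0.253,-8,-23,0,0.2],[0,0,-0.253,-9.2,-28.9,-2,0.2],[0,0,-0.253,-9.2,-28.9,-6,0.2],[0,0,-0.253,-9.2,-28.9,-6,0.2]])

```text
t: 8.35
tcp_pos: [0.4888, -0.1205, 0.2464]
eef_rot: [0.756, 0.655, -0.001, -0.001]
ft_force: [-0.2, 0.4, 0.2]
finger_gap: 0.0751
grasp_force: 0.0
```

```bash
python3 - <<'E'
from h import *
from cell import bot
s=bot.get_state();print(s['tcp_pos'],s['eef_rot'],s['ft_force'])
W=bot.camera('wrist');D=bot.camera('side');cv2.imwrite('pics/W3.png',W)
cv2.imwrite('pics/m3.png',np.hstack([cv2.resize(W[80:480,120:520],(400,400)),cv2.resize(D[120:320,190:390],(400,400),interpolation=2)]))
E
```

```text
[ 0.48875368 -0.12047993  0.24641158] [ 0.75556283  0.65507349 -0.00127305 -0.00138101] [-0.2113897   0.37466286  0.18687862]
```

View pics/m3.png

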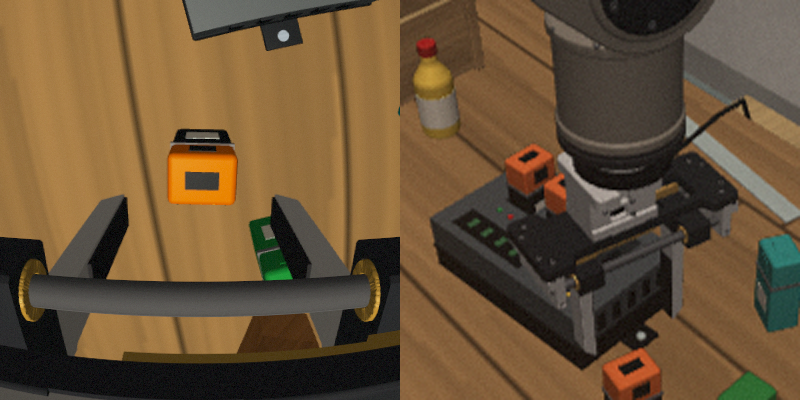

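apply_moves(plan=[[0,0,0,0,0,-4,0.2],[0,0,0,0,0,-7,0.2],[0,0,0,0,0,-8.8,0.3],[0,0,0,0,0,-8.8,0.5],[0,0,0,0,0,-8.8,1],[0,0,0,0,0,-8.8,1],[0,0,0,0,0,-8.8,1]])

```text
t: 9.32
tcp_pos: [0.4908, -0.1201, 0.161]
eef_rot: [0.755, 0.656, 0.001, 0.001]
ft_force: [-1.8, 1.7, 9.0]
finger_gap: 0.0457
grasp_force: 29.8
```

apply_moves(plan=[[0,0,0,0,0,2,1],[0,0,0,0,0,7,1],[0,0,0.08,2,3,11,1],[0,0,0.16,5,8,12,1],[0,0,0.253,8,12.5,11,1],[0,0,0.253,10.6,16.5,9.5,1],[0,0,0.253,10.6,16.5,9.5,1],[0,0,0.253,10.6,16.5,9.5,1]])

```text
t: 10.32
tcp_pos: [0.5958, 0.0444, 0.255]
eef_rot: [0.666, 0.746, -0.0, 0.0]
ft_force: [0.4, 0.1, -2.4]
finger_gap: 0.0459
grasp_force: 29.8
```

```bash
python3 - <<'E'
from h import *
from cell import bot
s=bot.get_state();print(s['tcp_pos'],s['eef_rot'],s['ft_force'])
i=info(bot,'wrist');w=bot.camera('wrist');cv2.imwrite('pics/W4.png',w)
g=cv2.cvtColor(w,cv2.COLOR_BGR2GRAY)
print('col320',g[205:260,320].tolist());print('row226',g[226,270:370].tolist());print('row240',g[240,270:370].tolist())
P=np.array([.55947,.10297]);R=rot(.11233)
for v in (216,218,220): print(v,((ray(i,(319.5,v),.075)[:2]-P)@R*1000-[29.9,-62]).round(1))
for v in (228,230,232,234): print(v,((ray(i,(319.5,v),.095)[:2]-P)@R*1000-[29.9,-62]).round(1))
cv2.imwrite('pics/c4.png',cv2.resize(w[60:360,180:460],(560,600),interpolation=2))
E
```

```text
[0.59578741 0.04443831 0.25495852] [ 6.66441539e-01  7.45557258e-01 -2.12906542e-04  7.31723499e-05] [ 0.3936582   0.06357278 -2.41024512]
col320 [135, 138, 136, 135, 138, 135, 135, 133, 138, 135, 136, 126, 105, 84, 63, 44, 43, 42, 39, 46, 46, 45, 45, 43, 42, 48, 32, 13, 13, 16, 14, 9, 72, 108, 110, 109, 111, 112, 110, 110, 110, 109, 108, 142, 161, 67, 9, 16, 7, 14, 14, 20, 23, 41, 68]
row226 [120, 123, 120, 119, 123, 120, 121, 123, 121, 121, 126, 97, 79, 78, 55, 36, 35, 37, 40, 42, 47, 44, 41, 47, 46, 49, 43, 44, 44, 44, 41, 45, 44, 44, 43, 43, 45, 44, 42, 45, 45, 40, 45, 43, 39, 45, 44, 40, 43, 45, 45, 45, 37, 44, 44, 44, 46, 45, 45, 45, 41, 41, 43, 45, 42, 45, 42, 43, 42, 43, 43, 44, 41, 47, 44, 43, 44, 44, 47, 44, 43, 47, 44, 43, 42, 54, 90, 86, 95, 118, 116, 115, 113, 112, 115, 113, 114, 112, 113, 114]
row240 [121, 122, 119, 123, 120, 119, 121, 120, 123, 120, 118, 124, 55, 12, 10, 18, 8, 20, 10, 1, 16, 5, 13, 14, 18, 14, 35, 86, 108, 110, 107, 109, 106, 111, 111, 107, 107, 109, 107, 108, 109, 107, 111, 110, 110, 105, 110, 108, 106, 106, 109, 109, 106, 111, 109, 110, 112, 111, 109, 111, 110, 111, 108, 109, 108, 106, 108, 109, 107, 107, 88, 48, 14, 15, 14, 12, 15, 15, 14, 11, 7, 8, 13, 15, 35, 61, 86, 91, 103, 113, 116, 116, 114, 113, 113, 113, 110, 112, 112, 114]
216 [-0.5 23.6]
218 [-0.5 22.2]
220 [-0.5 20.7]
228 [-0.5 19.2]
230 [-0.5 17.8]
232 [-0.5 16.5]
234 [-0.5 15.1]
```

View pics/c4.png

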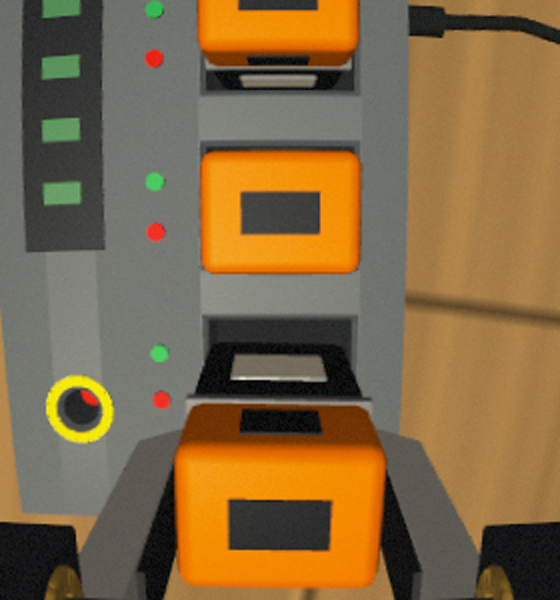

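apply_moves(plan=[[0,0,0,0,0.13,0,1],[0,0,0,0,0.13,-1,1],[0,0,0,0,0.13,-1.8,1],[0,0,0,0,0.13,-2.4,1],[0,0,0,0,0.13,-3,1],[0,0,0,0,0.13,-3.6,1],[0,0,0,0,0.13,-3.6,1]])

```text
t: 11.25
tcp_pos: [0.5958, 0.0461, 0.2182]
eef_rot: [0.666, 0.746, -0.0, -0.0]
ft_force: [-1.3, -0.1, -2.9]
finger_gap: 0.046
grasp_force: 29.8
```

apply_moves(plan=[[0,0,0,0,0,-0.6,1],[0,0,0,0,0,-1.2,1],[0,0,0,0,0,-1.7,1],[0,0,0,0,0,-2.2,1],[0,0,0,0,0,-2.5,1],[0,0,0,0,0,-2.6,1],[0,0,0,0,0,-2.7,1],[0,0,0,0,0,-2.7,1]])

```text
t: 12.25
tcp_pos: [0.596, 0.0461, 0.1917]
eef_rot: [0.666, 0.746, 0.0, 0.0]
ft_force: [-0.3, 0.3, -2.7]
finger_gap: 0.0461
grasp_force: 29.8
```

apply_moves(plan=[[0,0,0,0,0,-0.05,1],[0,0,0,0,0,-0.1,1],[0,0,0,0,0,-0.15,1],[0,0,0,0,0,-0.2,1],[0,0,0,0,0,-0.2,1]])

```text
t: 12.88
tcp_pos: [0.5959, 0.046, 0.1909]
eef_rot: [0.667, 0.745, 0.0, 0.0]
ft_force: [-8.5, -1.7, 18.8]
finger_gap: 0.0459
grasp_force: 29.9
```

apply_moves(plan=[[0,0,0,0,0,0.1,0.7],[0,0,0,0,0,0.1,0.4],[0,0,0,0,0,0.1,0.2],[0,0,0,0,0,1,0.2],[0,0,0,0,0,5,0.2],[0,0,0,0,0,10,0.2],[0,0,0,0,0,11.5,0.2]])

```text
t: 13.75
tcp_pos: [0.5969, 0.0461, 0.3084]
eef_rot: [0.667, 0.745, 0.002, 0.001]
ft_force: [0.8, -0.1, -0.4]
finger_gap: 0.0753
grasp_force: 0.0
```

apply_moves(plan=[[0,0,-0.05,-1,-4,0,0.2],[0,0,-0.12,-2.5,-10,0,0.2],[0,0,-0.2,-4,-16,0,0.2],[0,0,-0.28,-5,-22,0,0.2],[0,0,-0.36,-6.5,-28,0,0.2],[0,0,-0.44,-8,-34,0,0.2],[0,0,-0.53,-9,-40,0,0.2],[0,0,-0.53,-10,-46,0,0.2]])

```text
t: 14.75
tcp_pos: [0.4954, -0.4155, 0.3047]
eef_rot: [0.839, 0.545, 0.0, -0.0]
ft_force: [0.6, 0.4, -0.5]
finger_gap: 0.0751
grasp_force: 0.0
```

apply_moves(plan=[[0,0,0,-0.3,-3.7,0,0.2],[0,0,0,-0.3,-3.7,0,0.2],[0,0,0,-0.3,-3.7,0,0.2]])

```text
t: 15.12
tcp_pos: [0.4931, -0.4503, 0.3042]
eef_rot: [0.838, 0.545, 0.0, -0.0]
ft_force: [-0.3, -0.1, 0.4]
finger_gap: 0.0756
grasp_force: 0.0
```

```bash
python3 - <<'E'
from h import *
from cell import bot
import pickle
s=bot.get_state();print(s['tcp_pos'],s['eef_rot'],s['ft_force'])
i=info(bot,'wrist');w=bot.camera('wrist');cv2.imwrite('pics/W5.png',w);pickle.dump(i,open('i5.pkl','wb'))
print(proj(i,[[.513,-.405,.155],[.513,-.405,.075]]))
D=bot.camera('side')
cv2.imwrite('pics/m5.png',np.hstack([w[100:450,120:520],cv2.resize(D[160:335,200:400],(400,350),interpolation=2)]))
E
```

```text
[ 0.49307348 -0.45031219  0.30423711] [ 8.38379441e-01  5.45086840e-01  2.82553090e-05 -4.98413609e-04] [-0.33385778 -0.09786221  0.3698843 ]
[[319.08652308 184.58564342]
 [319.16608357 175.40482697]]
```

View pics/m5.png

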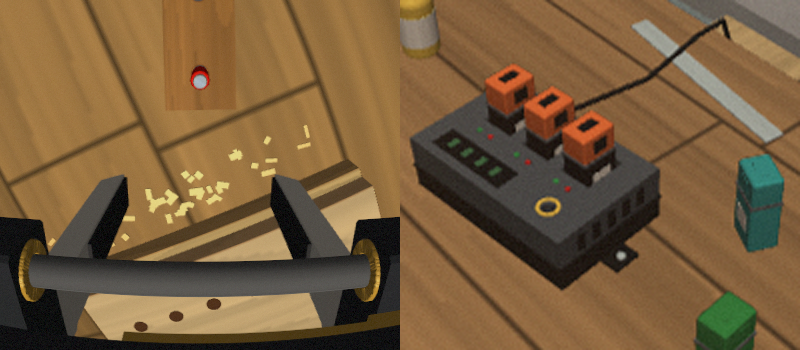

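apply_moves(plan=[[0,0,0,2.1,4.6,0,0.2],[0,0,0,2.1,4.6,-3,0.2],[0,0,0,2.1,4.6,-7,0.3],[0,0,0,2.1,4.6,-10,0.4],[0,0,0,2.1,4.6,-11.6,0.5],[0,0,0,2.1,4.6,-11.6,0.7],[0,0,0,2.1,4.6,-11.6,1],[0,0,0,2.1,4.6,-11.6,1]])

```text
t: 16.23
tcp_pos: [0.5143, -0.4052, 0.1899]
eef_rot: [0.838, 0.545, 0.0, 0.001]
ft_force: [-0.2, -0.4, 0.4]
finger_gap: 0.0201
grasp_force: 0.0
```

apply_moves(plan=[[0,0,0,0,0,0,1],[0,0,0,0,0,0,1],[0,0,0,0,0,0,1]])

```text
t: 16.6
tcp_pos: [0.5142, -0.4051, 0.1895]
eef_rot: [0.838, 0.545, 0.0, 0.0]
ft_force: [-1.9, 1.0, 7.4]
finger_gap: 0.0126
grasp_force: 30.0
```

apply_moves(plan=[[0,0,0,0,0,1,1],[0,0,0,0,0,2.5,1],[0,0,0,0,0,4.5,1],[0,0,0,0,0,6.5,1],[0,0,0,0,0,8.5,1],[0,0,0,0,0,11,1],[0,0,0,0,0,13,1],[0,0,0,0,0,13,1]])

```text
t: 17.6
tcp_pos: [0.5143, -0.4053, 0.3205]
eef_rot: [0.838, 0.545, 0.001, 0.001]
ft_force: [-0.0, 0.1, -0.7]
finger_gap: 0.0124
grasp_force: 30.0
```

apply_moves(plan=[[0,0,0.06,0,4,0,1],[0,0,0.14,0,10,0,1],[0,0,0.22,0,16,0,1],[0,0,0.3,0.4,22,0,1],[0,0,0.38,0.4,28,0,1],[0,0,0.46,0.8,34,0,1],[0,0,0.532,0.8,39,0,1],[0,0,0.532,0.8,42.8,0,1]])

```text
t: 18.6
tcp_pos: [0.5214, 0.0254, 0.3179]
eef_rot: [0.665, 0.747, -0.0, -0.0]
ft_force: [1.2, 0.2, -0.8]
finger_gap: 0.0127
grasp_force: 30.0
```

apply_moves(plan=[[0,0,0,0,0,-2,1],[0,0,0,0,0,-3.5,1],[0,0,0,0,0,-3.5,1],[0,0,0,0,0,-3.5,1]])

```text
t: 19.1
tcp_pos: [0.5221, 0.0225, 0.2839]
eef_rot: [0.666, 0.746, -0.0, -0.0]
ft_force: [-0.4, 0.7, -0.7]
finger_gap: 0.0125
grasp_force: 30.0
```

```bash
python3 - <<'E'
from h import *
from cell import bot
import pickle
s=bot.get_state();print(s['tcp_pos'],s['eef_rot'],s['ft_force'])
I={n:info(bot,n) for n in('scene','side','wrist')};im={}
for n in I: im[n]=bot.camera(n);cv2.imwrite(f'pics/{n}6.png',im[n])
pickle.dump(I,open('i6.pkl','wb'))
x,y,z=s['tcp_pos']
for n in I:
    tip=proj(I[n],[x,y,z-.183]);print(n,'pred tip',tip.round(1),'sleeve bottom/top',proj(I[n],[[x,y,z-.138],[x,y,z-.03]]).round(1).tolist(),'hole',proj(I[n],[.5222,.0233,.075]).round(1))
    for nm,lo,hi in(('red',(0,130,40),(5,255,255)),('redh',(174,130,40),(180,255,255)),('yel',(22,150,100),(34,255,255))):
        for c,t,_ in blobs(mask(im[n],lo,hi),12):
            if np.hypot(*(tip[0]-c))<70: print('  ',nm,c,t)
E
```

```text
[0.52211503 0.02253591 0.28388205] [ 6.66064615e-01  7.45894045e-01 -4.19147066e-05 -2.65525288e-06] [-0.44705092  0.67529415 -0.71572227]
scene pred tip [[320.6 210.5]] sleeve bottom/top [[320.3, 195.3], [319.6, 155.7]] hole [[321.1 218.8]]
   yel [321.5, 221.2] [316, 219, 12, 5, 28]
side pred tip [[273.1 254.6]] sleeve bottom/top [[271.4, 238.1], [266.9, 193.9]] hole [[273.8 263.5]]
   red [271.2, 212.7] [269, 200, 5, 26, 64]
   red [270.7, 228.0] [268, 227, 6, 3, 16]
wrist pred tip [[319.6 247.2]] sleeve bottom/top [[319.7, 266.1], [320.2, 360.8]] hole [[319.7 237.9]]
   red [319.7, 234.3] [314, 230, 13, 10, 99]
   red [359.5, 234.5] [356, 231, 8, 8, 52]
   red [319.9, 305.3] [304, 270, 33, 73, 1470]
   yel [319.7, 237.1] [304, 223, 33, 31, 396]
```

```bash
python3 - <<'E'
from h import *
w=cv2.imread('pics/wrist6.png')
for r in range(220,274,2): print(r,' '.join('%3d,%3d,%3d'%tuple(w[r,c]) for c in range(308,333,3)))
E
```

```text
220 128,135,134 122,130,130 123,132,131 125,133,131 127,133,131 125,131,130 122,129,129 124,131,128 113,120,117
222 127,137,135 126,135,132  96,173,179  71,183,196  57,190,203  80,133,148 125,133,131 117,128,124 114,119,115
224 128,137,135  57,207,219   0,232,240  19,229,239   0,231,240   0,231,240  58,211,222 117,129,127 111,119,117
226  79,197,209   0,232,239   0,231,239  29,225,234  30,224,233   0,232,240   0,231,240  38,215,226 111,117,117
228   9,233,241   0,230,238  63,154,161  73, 81, 99  75, 81,100  86,141,144   0,228,237   0,230,240  81,180,191
230   0,231,239  67,151,152  58, 66,162  34, 47,236  30, 43,233  59, 65,161  75,119,119   0,230,240  11,164,185
232  32,225,233  71, 75, 73  33, 53,237  32, 45,234  24, 36,232  18, 38,229  76, 79, 88  33,210,224   0,229,240
234  72,184,191  49, 50, 50  32, 47,233  31, 46,234  24, 36,231  23, 38,228  43, 44, 44  65,153,160   0,229,240
236  65,124,130  29, 33, 29  36, 37, 97  28, 41,234  19, 33,230  20, 31,163  41, 42, 37  89, 93, 91   0,231,240
238  73,136,142  33, 36, 32  31, 33, 29  30, 33, 60  31, 31, 89  40, 43, 44  34, 33, 33  90,
[... 1223 characters left out ...]
, 78 107,112,114 112,116,116
262 119,127,125  74, 77, 79  68, 77, 79  71, 79, 81  72, 81, 83  71, 79, 80  72, 77, 80 102,106,106 114,119,117
264 106,113,112  66, 76, 77  70, 76, 78  71, 79, 80  74, 80, 83  71, 78, 82  66, 73, 74  82, 88, 90 115,122,118
266 106,116,112  74, 80, 84  72, 77, 81  78, 82, 85  76, 81, 86  68, 77, 79  68, 75, 77  81, 84, 88 113,119,119
268 101,108,108  73, 79, 84  85, 88,109  74, 75,106  75, 77,111  88, 93,114  67, 74, 78  73, 82, 82 114,122,119
270  97,106,105  62, 69, 88   7,  9, 86  13, 10, 86   3, 15, 87  16, 17, 89  46, 51, 88  71, 75, 79 113,121,118
272  94, 98,103   8, 10, 85  14, 18, 89   9,  9, 87   5,  0, 86   8, 12, 87   9, 11, 84  55, 61, 83 118,125,121
```

apply_moves(plan=[[0,0,0,0,0,-1,1],[0,0,0,0,0,-2,1],[0,0,0,0,0,-2.8,1],[0,0,0,0,0,-3.5,1],[0,0,0,0,0,-4,1],[0,0,0,0,0,-4.3,1],[0,0,0,0,0,-4.3,1]])

```text
t: 20.12
tcp_pos: [0.5219, 0.0231, 0.2406]
eef_rot: [0.666, 0.746, -0.0, -0.0]
ft_force: [-0.1, 0.5, -1.1]
finger_gap: 0.0125
grasp_force: 30.0
```

apply_moves(plan=[[0,0,0,0,0,-0.1,1],[0,0,0,0,0,-0.2,1],[0,0,0,0,0,-0.3,1],[0,0,0,0,0,-0.4,1],[0,0,0,0,0,-0.5,1],[0,0,0,0,0,-0.5,1]])

```text
t: 20.88
tcp_pos: [0.522, 0.0231, 0.2357]
eef_rot: [0.666, 0.746, 0.0, 0.0]
ft_force: [-0.8, -0.6, 2.1]
finger_gap: 0.0128
grasp_force: 30.0
```

apply_moves(plan=[[0,0,0,0,0,-0.1,1],[0,0,0,0,0,-0.2,1],[0,0,0,0,0,-0.3,1],[0,0,0,0,0,-0.35,1],[0,0,0,0,0,-0.35,1]])

```text
t: 21.5
tcp_pos: [0.5221, 0.0231, 0.2323]
eef_rot: [0.666, 0.746, 0.0, 0.0]
ft_force: [-1.1, 0.0, 5.4]
finger_gap: 0.0122
grasp_force: 30.0
```

apply_moves(plan=[[0,0,0,0,0,-0.05,1],[0,0,0,0,0,-0.1,1],[0,0,0,0,0,-0.1,1],[0,0,0,0,0,-0.1,1]])

```text
t: 22.0
tcp_pos: [0.5222, 0.0231, 0.2319]
eef_rot: [0.666, 0.746, 0.0, 0.0]
ft_force: [-3.6, -1.4, 15.4]
finger_gap: 0.0129
grasp_force: 30.0
```

apply_moves(plan=[[0,0,0,0,0,0,1],[0,0,0,0,0,0,1],[0,0,0,0,0,0,1],[0,0,0,0,0,0,1],[0,0,0,0,0,0,1],[0,0,0,0,0,0,1]])

```text
t: 22.75
tcp_pos: [0.5223, 0.0231, 0.2319]
eef_rot: [0.666, 0.746, 0.0, 0.0]
ft_force: [-3.5, -1.1, 15.5]
finger_gap: 0.0124
grasp_force: 30.0
```

```bash
python3 -c "
from cell import bot
print(bot.sign_off())"
```

```text
the job is handed in; nothing more can be done
None
```

I seated both packs in the empty bays and let go. I then handed in with the red punch gripped upright, holding the reset button down at a steady 15 N or so (it needs about 5 N), at 22.75 s. The bottomed-out button is judged from force and height readings, because I had used all 10 picture views by then.

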